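Clamp a bar mould in the sloped stand

ROBOT

A 7-joint arm with a two-finger parallel gripper is mounted at the origin on the work surface. World frame = base frame: x ahead of the robot, y to its left, z up, the work surface at z = 0. Lengths are in m, angles in degrees, forces in N, time in s.
With the tool pointing down it reaches from about 0.425 to 0.925 m from the base axis. Payload 6.8 kg.
Tool frame: the origin (TCP) lies on the front face of the gripper's body, between the roots of the fingers; the fingertips stand 73 mm ahead of it and the grasp point (between the pads) lies 54 mm ahead of it (bot.grip_depth is the distance from the TCP to the grasp point, in m); z points along the fingers, x is the direction in which the jaws open and shut, and the axes are right-handed (so a half turn about z gives the same grasp; the last joint's range is limited). The gripper opens to 85 mm and grips with 20 to 120 N. Pads are 22 mm wide; open, the fingers measure 114 mm over their backs; the gripper's body (76 mm by 85 mm) begins 54 mm behind the grasp point. The pads swing forward as they close: fully open they stand 13 mm farther back than shut.
Start: joints at [65.884, 27.33, 1.283, 89.118, -0.659, 63.558, -4.761], TCP at [0.208, -0.642, 0.304] pointing down, gripper open.
Joint ranges: [-169.35, 169.35], [-19.33, 120.38], [-80.79, 83.38], [13.8, 139.57], [-78.32, 258.32], [9.67, 109.79], [-169.56, 169.56]. Speed limits (degrees/s): [136.94, 136.94, 180, 180, 180, 180, 180].

INTERFACE

Orientations are given as a 3x3 rotation matrix whose columns are the frame's x, y, z axes.
In Python, from cell import bot gives the robot as it stands.
- The arm moves only by the shell command python3 -m handwheel 'ROWS' [FORCE]. ROWS is JSON, one flat list of numbers, 7 for each row, row after row: the shift along the tool's x, y, z in mm, then the turn, a rotation vector about the tool's x, y, z in degrees, then the opening, from 0 (shut) to 1 (fully open). A call has 1 to 5 rows; each row is the pose to reach, as a shift and turn from the pose commanded when the call began, along the tool's axes at that moment; what a row does not reach only later rows make up. A row lasts 1/10 s, in which the tool goes at most 50 mm and 8.59 degrees, less where a joint would pass 70% of its speed; a pose out of reach is approached as far as the arm can. A call with a gripper value outside its range is refused whole. The fingers move at their own pace and stop on an object; FORCE is the grip in N (left out, the last holds). Time passes only in rows, so rows that repeat a pose let the fingers close. It gives the time, the measured TCP pose, the force and the opening at its end, in the units of the state.
- bot.get_state(): the state, without advancing time (a new reading comes with each control period).
- bot.read_camera(name): name is "scene" or "side" or "wrist"; returns a dict with "pixels" (420x560x3 uint8, red, green, blue), "camera_matrix" (3x3 intrinsics, pixels), "origin" and "rotation" of the camera in the world; the wrist camera has in their place "T_tool_cam" (4x4, takes a point from camera to tool coordinates, whose origin is the TCP and whose axes are the tool frame's). Camera axes: x right, y down, z forward; pixel columns grow to the right and rows downward; lengths in m; the calibration is good to about 2 mm. A picture is of the moment at which its call begins: read the wrist's pose just before it. There is no depth.
- bot.job_done(): hands the job in, once; it reports no verdict.
The state is a dict: "time_s": time; "qpos": joint angles; "joint_vel": joint speeds; "effort": joint torques, N m; "tool_pos": TCP position; "eef_rot": TCP orientation; "contact_force": force on the tool from outside, world axes, zero at the start; "torque": the same for the moment, N m; "finger_gap": opening from 0.0 (shut) to 1.0 (fully open).
Only numpy, scipy, OpenCV 4.12 (cv2) and the standard library are available. Lean on these libraries where they do the work, as an engineer would, in place of code of your own. Each camera call takes 0.05 s, during which the arm holds its last target.

TASK

Put the empty three-bar chocolate mould into the pocket of the sloped metal stand so that it lies flat on the bed between the lips, let go of it, and then swing the stand's hinged strap over it until the strap rests fully down in its catch. Leave the square mould, the jar and everything else on the counter where they are.

Things in the scene. Friction and masses are not known exactly. Their poses are not given: they have to be found in the camera images.
- mould_center (a point): Centre (15 mm above the underside) of the loose three-bar mould: an empty open-topped pale grey plastic slab, 130 long (its x axis) x 56 wide (y) x 30 mm high (z up), three cavities in a row, walls and floor 6 mm, 0.15 to 0.3 kg. It starts flat on the counter and may go into the stand either way round.
- bed: Fixed sloped bed of the metal stand, 105 (x) x 172 mm (y). Origin: centre of its upper face, 60 mm above the counter, where the middle of the mould's underside belongs. z: normal to the bed, leaning 0.5 rad (29 degrees) from vertical, roughly to the robot's left; x: straight up the slope, roughly to the robot's right; y: level, roughly away from the robot. The mould lies with its length along y.
- pocket (a point): Same point and axes as bed: middle of the pocket, 4 mm play all round. Lower lips 8 mm high with inner faces at x = -32 mm, upper lips 6 mm high at x = +32 mm; each lip is two stubs, 20 mm wide, at y = -52 and +52 mm, so between y = -42 and +42 mm there is free room for fingers. End stops 8 mm high, 30 mm wide, inner faces at y = -69 and +69 mm.
- catch (a point): Where the closed strap's underside rests: a bridge 40 mm wide between two cheeks 46 mm high over the bed, at bed point (0, -78, 32) mm. Axes as bed.
- strap_hinge (a point): Middle of the strap's hinge axis, which runs along the bed's x direction, at bed point (0, 78, 35) mm, between two ears 42 mm high. Axes as bed.
- strap (a joint): Angle of the flat steel strap (24 wide, 6 mm thick), rad: 0 = down in the catch, its end stop; grows to 2.1 as it opens (it starts open, its top about 250 mm above the counter: keep clear). At angle q it points from the hinge along (0, -cos q, sin q) in the bed's axes. Stiff hinge: it stays where left; 1 to 3 N at the grip moves it. It cannot close over a mould that is not flat.
- strap_grip (a point): Centre of the strap's grip: a dark steel cylinder, 22 mm diameter, 40 mm long, crosswise at the strap's free end, parallel to the bed's x direction, 180 mm from the hinge axis. Can be pinched over its two ends, pivoting between the fingers, or pushed. Closed, it is at bed point (0, -102, 35) mm, outside the bed's edge, with free room beneath.
- square_center (a point): Centre (12 mm above the underside) of the square four-cavity mould, 96 x 96 x 24 mm, pale grey plastic, loose: a bystander, leave it.
- jar_center (a point): Centre (75 mm above the counter) of a closed round jar with a wooden lid, 84 mm diameter, 150 mm high, loose: a bystander, leave it.
- board: Wooden board with small pralines, fixed, 100 x 130 mm, 34 mm high over all; origin at the centre of its underside: a bystander.
Things that resemble listed ones, but are neither listed nor needed, are in the scene too. What is shaped like the part that bears mould_center but blue or purple is not meant.

How it is judged:
By the outcome, as a careful person would: the job done as asked, in the order asked, and still so for the second after the job is handed in, with the robot touching nothing.
It also fails if it takes over 58 s, if anything falls off the work surface, if the arm or the gripper's body presses on something with over 40 N, if the wrist force passes 120 N, or if a joint passes its speed limit or range.

## Working session

There is one attempt and no reset: what is moved stays moved. The work goes in short steps, Python scripts to look and compute and a shell command to move; the robot and the scene stay as the last step left them, time stands still between calls to the robot, and variables do not carry over. Pictures are saved under pics/ and viewed, and the job is handed in when it is done.

```bash
ls; mkdir -p pics
python3 - <<'E'
from cell import bot
import cv2,numpy as np
s=bot.get_state();print(s)
for n in("scene","side","wrist"):
    r=bot.read_camera(n);cv2.imwrite(f"pics/{n}0.png",r["pixels"][:,:,::-1])
    print(n,{k:np.round(v,4).tolist() for k,v in r.items() if k!="pixels"})
E
```

```text
pics
{'time_s': 0.0, 'qpos': array([65.88316604, 27.37580871,  1.28025074, 89.17806671, -0.65797141,
       63.55786866, -4.76041698]), 'joint_vel': array([ 0.17830953, -0.09460653, -0.04017889, -0.02477099,  0.03747222,
       -0.0029667 , -0.00086641]), 'effort': array([-1.73717017e-04, -5.96457839e+01,  1.60796955e+00, -2.81199503e+01,
        1.24835019e-02,  9.23757761e-03, -7.82318892e-06]), 'tool_pos': array([ 0.20757336, -0.64180986,  0.30292734]), 'eef_rot': array([[ 3.07778272e-01, -9.51457850e-01, -7.03549068e-04],
       [-9.51456378e-01, -3.07779038e-01,  1.68068139e-03],
       [-1.81563515e-03,  1.52119036e-04, -9.99998340e-01]]), 'contact_force': array([-0.22006931,  0.28333513,  0.77560521]), 'torque': array([-0.0051636 ,  0.05186006,  0.00202783]), 'finger_gap': 0.998619340860872}
scene {'camera_matrix': [[396.4072, 0.0, 280.8492], [0.0, 396.4072, 211.2102], [0.0, 0.0, 1.0]], 'origin': [1.3385, 0.257, 0.6892], 'rotation': [[-0.2667, 0.5527, -0.7896], [0.9638, 0.149, -0.2213], [-0.0047, -0.82, -0.5724]]}
side {'camera_matrix': [[381.2643, 0.0, 285.6749], [0.0, 381.2643, 215.395], [0.0, 0.0, 1.0]], 'origin': [0.3063, 0.9377, 0.7234], 'rotation': [[-0.9817, -0.1125, 0.1538], [-0.1905, 0.564, -0.8035], [0.0037, -0.8181, -0.5751]]}
wrist {'camera_matrix': [[326.2639, 0.0, 278.6249], [0.0, 326.2639, 209.687], [0.0, 0.0, 1.0]], 'T_tool_cam': [[1.0, -0.0003, -0.0006, -0.0006], [0.0005, 0.9451, 0.3266, -0.0845], [0.0005, -0.3266, 0.9451, -0.07], [0.0, 0.0, 0.0, 1.0]]}
```

View pics/scene0.png

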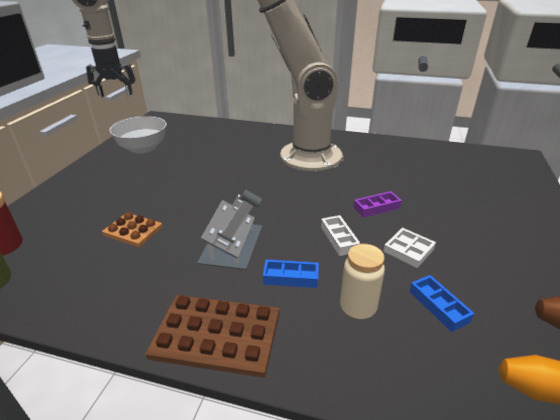

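View pics/side0.png

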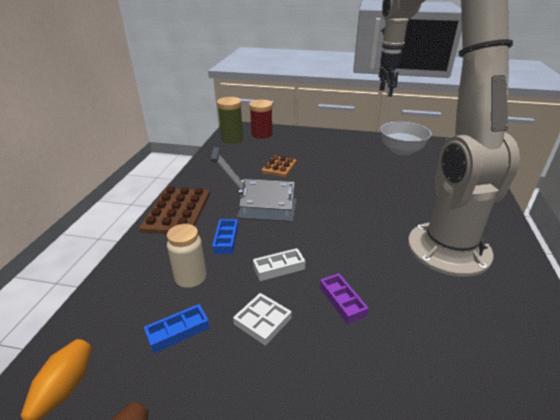

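View pics/wrist0.png

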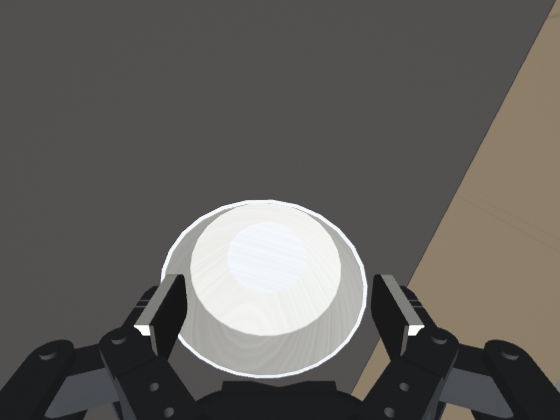

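The three-bar candidates are pale grey at scene (340,235) / side (279,263), blue at scene (291,273) and (441,302), and purple at scene (378,203). The pale grey one fits the description, because blue and purple are ruled out and the pale square at (410,246) has four cavities. I'll confirm it in enlarged crops.

```bash
cat > h.py <<'E'
from cell import bot
import cv2,numpy as np
def cam(n):
    s=bot.get_state() if n=="wrist" else None
    r=bot.read_camera(n)
    if n=="wrist":
        T=np.array(r["T_tool_cam"]);R=np.array(s["eef_rot"])
        r["rotation"]=R@T[:3,:3];r["origin"]=R@T[:3,3]+s["tool_pos"]
    return r
def ray(r,uv):
    uv=np.atleast_2d(uv).astype(float)
    d=np.c_[uv,np.ones(len(uv))]@np.linalg.inv(r["camera_matrix"]).T
    return d@np.array(r["rotation"]).T
def onz(r,uv,z):
    d=ray(r,uv);o=np.array(r["origin"]);return o+d*((z-o[2])/d[:,2])[:,None]
def tri(rs,uvs):
    A=np.zeros((3,3));b=np.zeros(3);D=[]
    for r,uv in zip(rs,uvs):
        d=ray(r,uv)[0];d/=np.linalg.norm(d);P=np.eye(3)-np.outer(d,d);A+=P;b+=P@np.array(r["origin"]);D.append((P,r["origin"]))
    X=np.linalg.solve(A,b);return X,[float(np.linalg.norm(P@(X-o)))*1000 for P,o in D]
def proj(r,X):
    p=(np.atleast_2d(X)-r["origin"])@np.array(r["rotation"])@np.array(r["camera_matrix"]).T
    return p[:,:2]/p[:,2:]
def crop(r,x0,y0,x1,y1,k,name):
    im=np.ascontiguousarray(r["pixels"][y0:y1,x0:x1,::-1]);cv2.imwrite("pics/"+name,cv2.resize(im,None,fx=k,fy=k,interpolation=cv2.INTER_CUBIC))
E
python3 - <<'E'
from h import *
a=cam("scene");b=cam("side")
crop(a,180,170,460,290,2.8,"sc1.png"); crop(b,200,140,320,290,4,"sd1.png"); crop(a,190,180,280,270,6,"sc2.png")
for n,r,roi in(("scene",a,(315,205,365,260)),("side",b,(245,240,315,285))):
    x0,y0,x1,y1=roi;p=r["pixels"][y0:y1,x0:x1].astype(int)
    m=((p.min(2)>110)&(p.max(2)-p.min(2)<40)).astype(np.uint8)
    n_,l,st,c=cv2.connectedComponentsWithStats(m);k=1+st[1:,4].argmax();print(n,st[k])
    ys,xs=np.where(l==k);pts=np.c_[xs+x0,ys+y0]
    h=cv2.convexHull(pts.astype(np.int32))
    print(cv2.approxPolyDP(h,2.5,True)[:,0].tolist())
    hp=h[:,0].astype(float)
    for z in(0,.03):
        w=onz(r,hp,z)[:,:2];print(z,cv2.minAreaRect((w*1000).astype(np.float32)))
E
```

```text
scene [  6  10  40  41 890]
[[360, 243], [339, 255], [323, 229], [321, 219], [340, 215]]
0 ((449.5490417480469, 178.26116943359375), (172.21173095703125, 76.37627410888672), 32.068870544433594)
0.03 ((488.2438659667969, 181.68927001953125), (164.7153778076172, 73.05162048339844), 32.06888198852539)
side [   8    8   52   32 1074]
[[304, 267], [260, 279], [253, 259], [297, 248], [304, 258]]
0 ((471.7424621582031, 157.0988006591797), (143.77601623535156, 90.8395767211914), 32.25104522705078)
0.03 ((464.8826904296875, 189.47154235839844), (137.81344604492188, 87.07239532470703), 32.25104522705078)
```

View pics/sc1.png

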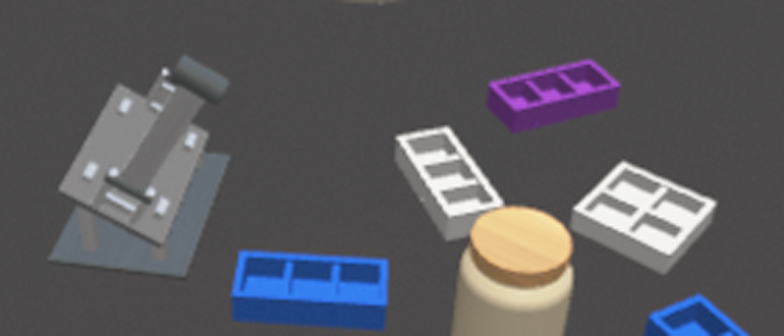

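View pics/sd1.png

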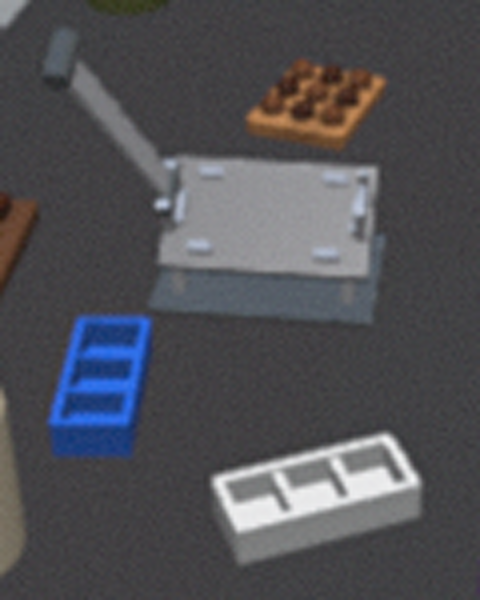

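View pics/sc2.png

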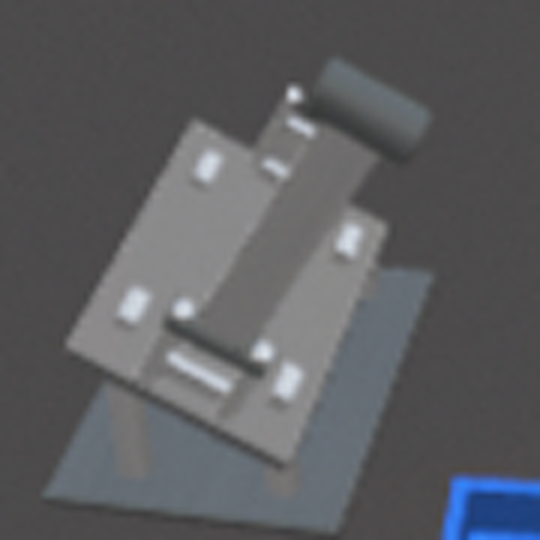

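The enlarged crop shows the pale grey three-bar mould at scene (340,235), with blue and purple lookalikes around it. The stand's bed corners are at scene (222,200), (201,237), (238,257), (254,217). The strap is open and its grip is at the robot-facing upper right.

Run:
```python
from h import *
from scipy.optimize import least_squares
a=cam("scene");b=cam("side")
# bed corners: order (x,y) bed: (+,-),(+,+),(-,+),(-,-)
S=np.array([[222.5,200.3],[201.2,237.5],[238,257.5],[254.5,217.5]])
D=np.array([[294.5,182],[244,179.5],[239.5,206],[292.5,208.8]])
L=np.array([[52.5,-86,0],[52.5,86,0],[-52.5,86,0],[-52.5,-86,0]])/1000
for i in range(4):
    X,e=tri([a,b],[S[i],D[i]]);print(X.round(4),np.round(e,1))
def bed(p):
    x,y,g=p;c,s=np.cos(g),np.sin(g)
    # level y axis dir (c,s,0); x axis = horizontal (s,-c)*cos.5 + z sin.5
    Y=np.array([c,s,0]);X=np.array([s*np.cos(.5),-c*np.cos(.5),np.sin(.5)]);Z=np.cross(X,Y)
    return np.c_[X,Y,Z],np.array([x,y,.06])
def f(p):
    R,o=bed(p);W=L@R.T+o
    return np.r_[(proj(a,W)-S).ravel(),(proj(b,W)-D).ravel()]
r=least_squares(f,[.6,-.2,0.]);print(r.x,np.degrees(r.x[2]),r.fun.round(1));print(bed(r.x)[0].round(3))
# mould outer corners: side top corners & bottoms
M=[("side",b,[[297,248],[253,259]]),]
for uv_s,uv_d in(([340,215],[304,258]),([321,219],[297,248])):
    X,e=tri([a,b],[uv_s,uv_d]);print("m",X.round(4),np.round(e,1))
```

```text
[ 0.4865 -0.1526  0.0806] [2.5 2.5]
[ 0.6567 -0.1383  0.0804] [1.2 1.2]
[ 0.6498 -0.0487  0.0312] [2.3 2.3]
[ 0.4772 -0.0638  0.032 ] [3.2 3.2]
[ 0.56935557 -0.09856152  0.0875647 ] 5.01708787547206 [-0.5 -1.9 -0.4 -1.3  0.6 -1.3  0.4 -1.1 -0.7 -0.5 -1.  -0.8 -1.1  0.2
 -1.4  0.7]
[[ 0.077  0.996 -0.042]
 [-0.874  0.087  0.478]
 [ 0.479  0.     0.878]]
m [0.4048 0.1685 0.0348] [4. 4.]
m [0.4309 0.1199 0.0278] [2.1 2.1]
```

```bash
cat >> h.py <<'E'
from scipy.spatial.transform import Rotation as Ro
def go(P,R=None):
    "shift (tool mm) and rotvec (tool deg) from measured pose to target"
    s=bot.get_state();R0=np.array(s["eef_rot"]);d=R0.T@(np.array(P)-s["tool_pos"])*1000
    v=np.zeros(3) if R is None else Ro.from_matrix(R0.T@R).as_rotvec(degrees=True)
    print("t",s["time_s"],"shift",d.round(1),"turn",v.round(2),"rows>=",max(np.linalg.norm(d)/50,np.linalg.norm(v)/8.59).round(1))
def down(az):
    a=np.radians(az);x=np.array([np.cos(a),np.sin(a),0]);z=np.array([0,0,-1.]);return np.c_[x,np.cross(z,x),z]
E
python3 - <<'E'
from h import *
go([.45,-.30,.40],down(-72)); go([.45,.165,.34],down(-62))
E
```

```text
t 0.35 shift [-251.  -335.8  -96.2] turn [-0.    0.02 -0.08] rows>= 8.6
t 0.35 shift [-693.4 -478.9  -36. ] turn [ -0.     0.02 -10.08] rows>= 16.9
```

```bash
python3 -m handwheel '[-29,-39,-12,0,0,0,1, -58,-78,-24,0,0,0,1, -87,-117,-36,0,0,0,1, -116,-156,-48,0,0,0,1, -145,-195,-60,0,0,0,1]'; python3 -m handwheel '[-29,-39,-10,0,0,0,1, -60,-70,-20,0,0,0,1, -95,-95,-30,0,0,-2,1, -135,-118,-36,0,0,-4,1, -175,-141,-36,0,0,-6,1]'
```

```text
time_s: 0.85
tool_pos: [0.3493, -0.4428, 0.3645]
eef_rot: [[0.308, -0.951, 0.0], [-0.951, -0.308, -0.0], [0.0, -0.0, -1.0]]
contact_force: [0.3, -0.5, -0.4]
finger_gap: 0.999
time_s: 1.35
tool_pos: [0.4293, -0.2329, 0.401]
eef_rot: [[0.407, -0.914, 0.002], [-0.914, -0.407, -0.001], [0.002, -0.001, -1.0]]
contact_force: [-0.3, -0.7, -0.1]
finger_gap: 0.997
```

Run:
```python
from h import *
print(bot.get_state()["qpos"].round(1))
go([.45,.165,.34],down(-62))
```

```text
[ 33.8   5.4 -13.6 105.9   1.4  68.7 -46.2]
t 1.35 shift [-355.2 -180.6   60.6] turn [-0.08 -0.11 -4.  ] rows>= 8.1
```

```bash
python3 -m handwheel '[-42,-21,5,0,0,-1,1, -84,-42,10,0,0,-2,1, -126,-63,16,0,0,-3,1, -168,-84,22,0,0,-4,1, -210,-105,30,0,0,-4,1]'; python3 -m handwheel '[-42,-22,8,0,0,0,1, -84,-44,16,0,0,0,1, -120,-62,24,0,0,0,1, -145,-75,30,0,0,0,1, -145,-75,30,0,0,0,1]'
python3 - <<'E'
from h import *
print(bot.get_state()["qpos"].round(1),bot.get_state()["tool_pos"])
r=cam("wrist");cv2.imwrite("pics/w1.png",r["pixels"][:,:,::-1])
E
```

```text
time_s: 1.85
tool_pos: [0.4394, 0.0017, 0.3701]
eef_rot: [[0.468, -0.884, 0.002], [-0.884, -0.468, -0.0], [0.001, -0.001, -1.0]]
contact_force: [-0.5, 0.8, 0.2]
finger_gap: 0.999
time_s: 2.35
tool_pos: [0.4369, 0.1673, 0.3395]
eef_rot: [[0.474, -0.88, -0.001], [-0.88, -0.474, 0.002], [-0.002, -0.0, -1.0]]
contact_force: [-0.5, 0.1, 0.3]
finger_gap: 1.002
[  5.1   8.4 -36.6 111.9   5.6  61.3 -95.5] [0.43691756 0.16733574 0.33951312]
```

View pics/w1.png

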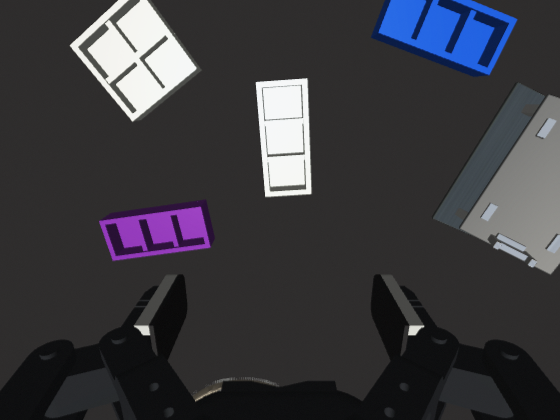

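The wrist view shows the pale three-bar mould at (284,138), with its long side vertical in the image. The square mould is at (135,57) and the purple one at (157,232).

Run:
```python
from h import *
r=cam("wrist");p=r["pixels"].astype(int)
m=((p.min(2)>100)&(p.max(2)-p.min(2)<40)).astype(np.uint8);m[:, :225]=0;m[:,340:]=0;m[230:]=0
c=max(cv2.findContours(m,0,2)[0],key=cv2.contourArea);print(cv2.boundingRect(c))
h=cv2.convexHull(c)[:,0].astype(float);print(cv2.approxPolyDP(cv2.convexHull(c),3,True)[:,0].tolist())
for z in(.03,0.015,0): print(z,cv2.minAreaRect((onz(r,h,z)[:,:2]*1000).astype(np.float32)))
# check pixel projection
```

```text
(253, 77, 57, 120)
[[304, 77], [309, 192], [263, 196], [253, 81]]
0.03 ((472.2922668457031, 179.95953369140625), (131.15887451171875, 57.010284423828125), 32.105796813964844)
0.015 ((470.7287292480469, 178.96066284179688), (136.3409881591797, 59.262752532958984), 32.105804443359375)
0 ((469.16510009765625, 177.96176147460938), (141.52310180664062, 61.515254974365234), 32.105804443359375)
```

Run:
```python
from h import *
a=cam("scene");b=cam("side")
print("jar",onz(a,[[366,258]],.15),onz(b,[[184,236]],.15))
print("blue",onz(a,[[291,268]],.03),onz(b,[[226,232]],.03))
go([.4725,.180,.13],down(-57.9));go([.4725,.180,.072],down(-57.9))
```

```text
jar [[0.70962256 0.25969728 0.15      ]] [[0.68488144 0.2700363  0.15      ]]
blue [[0.65325789 0.08958394 0.03      ]] [[0.64950467 0.08791609 0.03      ]]
t 2.55 shift [-1.000e-01 -3.880e+01  2.099e+02] turn [ 0.01 -0.04 -4.28] rows>= 4.3
t 2.55 shift [-2.000e-01 -3.880e+01  2.679e+02] turn [ 0.01 -0.04 -4.28] rows>= 5.4
```

```bash
python3 -m handwheel '[0,-10,42,0,0,-1,1, 0,-20,84,0,0,-2,1, 0,-30,126,0,0,-3,1, 0,-39,168,0,0,-4.3,1, 0,-39,205,0,0,-4.3,1]'
python3 - <<'E'
from h import *
r=cam("wrist");cv2.imwrite("pics/w2.png",r["pixels"][:,:,::-1])
go([.4725,.180,.072],down(-57.9))
E
```

```text
time_s: 3.05
tool_pos: [0.4738, 0.1801, 0.1332]
eef_rot: [[0.531, -0.847, 0.001], [-0.847, -0.531, -0.0], [0.0, -0.001, -1.0]]
contact_force: [1.7, -0.3, -0.1]
finger_gap: 0.998
t 3.1 shift [-0.2 -2.9 56.2] turn [ 0.45  0.07 -0.03] rows>= 1.1
```

View pics/w2.png

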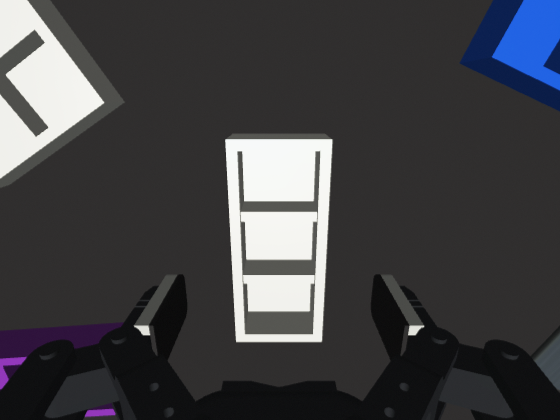

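```bash
python3 -m handwheel '[0,0,25,0,0,0,1, 0,0,45,0,0,0,1, 0,0,59,0,0,0,1, 0,0,59,0,0,0,1]' 40; python3 -m handwheel '[0,0,0,0,0,0,0.5, 0,0,0,0,0,0,0.3, 0,0,0,0,0,0,0.3,0,0,0,0,0,0,0.3,0,0,0,0,0,0,0.3]'
python3 - <<'E'
from h import *
r=cam("wrist");cv2.imwrite("pics/w3.png",r["pixels"][:,:,::-1])
go([.4725,.180,.072],down(-57.9))
E
```

```text
time_s: 3.5
tool_pos: [0.4722, 0.1802, 0.0752]
eef_rot: [[0.532, -0.847, -0.002], [-0.847, -0.532, -0.002], [0.0, 0.002, -1.0]]
contact_force: [1.2, 0.3, 0.6]
finger_gap: 1.001
time_s: 4.0
tool_pos: [0.4734, 0.1813, 0.0773]
eef_rot: [[0.533, -0.846, 0.002], [-0.846, -0.533, 0.0], [0.001, -0.002, -1.0]]
contact_force: [-0.2, -1.0, 5.5]
finger_gap: 0.648
t 4.05 shift [0.6 1.5 5.3] turn [-0.12 -0.07  0.09] rows>= 0.1
```

View pics/w3.png

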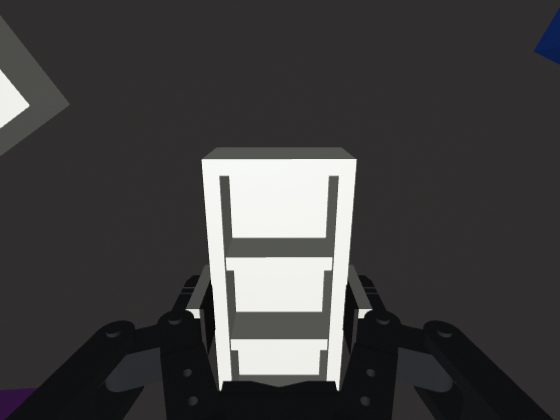

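```bash
python3 -m handwheel '[0,0,-20,0,0,0,0.3, 0,0,-60,0,0,0,0.3, 0,0,-105,0,0,0,0.3, 0,0,-150,0,0,0,0.3,0,0,-200,0,0,0,0.3]' 60;  python3 - <<'E'
from h import *
def bed(p):
    x,y,g=p;c,s=np.cos(g),np.sin(g)
    Y=np.array([c,s,0]);X=np.array([s*np.cos(.5),-c*np.cos(.5),np.sin(.5)]);Z=np.cross(X,Y)
    return np.c_[X,Y,Z],np.array([x,y,.06])
R,o=bed([.569,-.0986,np.radians(5.02)])
T=np.c_[R[:,0],-R[:,1],-R[:,2]]
P=o+R@[0,-.06,.26];print(P)
go(P,T)
r=cam("wrist");cv2.imwrite("pics/w4.png",r["pixels"][:,:,::-1])
E
```

```text
time_s: 4.55
tool_pos: [0.4715, 0.1809, 0.2777]
eef_rot: [[0.533, -0.846, -0.001], [-0.846, -0.533, -0.0], [-0.0, 0.001, -1.0]]
contact_force: [1.1, -0.1, -2.1]
finger_gap: 0.644
[0.49832278 0.0203223  0.28817147]
t 4.55 shift [150.2  63.  -10.4] turn [-6.75 28.09 26.66] rows>= 4.6
```

View pics/w4.png

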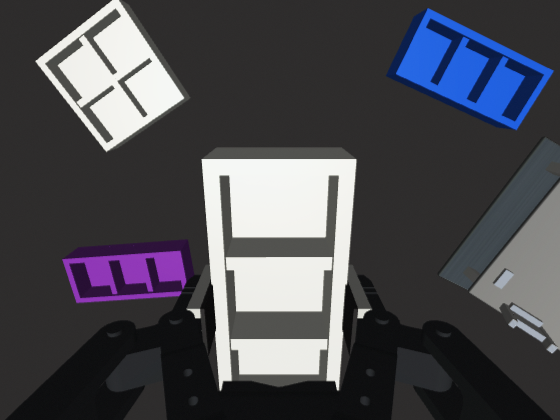

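The mould is lifted and stays square to the fingers. Its far rim corners are at (203,159) and (356,157).

```bash
python3 -m handwheel '[22,9,-10,-1,4,3.8,0.3, 44,18,-15,-2,8,7.6,0.3, 66,27,-18,-3,12,11.4,0.3, 88,36,-20,-4,16,15.2,0.3, 110,46,-20,-5,20,19,0.3]' ;  python3 - <<'E'
from h import *
def bed(p):
    x,y,g=p;c,s=np.cos(g),np.sin(g)
    Y=np.array([c,s,0]);X=np.array([s*np.cos(.5),-c*np.cos(.5),np.sin(.5)]);Z=np.cross(X,Y)
    return np.c_[X,Y,Z],np.array([x,y,.06])
R,o=bed([.569,-.0986,np.radians(5.02)])
T=np.c_[R[:,0],-R[:,1],-R[:,2]]
P=o+R@[0,-.06,.26];print(P)
go(P,T);print(bot.get_state()["qpos"].round(0))
E
```

```text
time_s: 5.1
tool_pos: [0.4921, 0.0631, 0.2967]
eef_rot: [[0.213, -0.976, 0.054], [-0.912, -0.218, -0.349], [0.352, 0.025, -0.936]]
contact_force: [-0.6, 0.9, -2.8]
finger_gap: 0.64
[0.49832278 0.0203223  0.28817147]
t 5.1 shift [37.3  3.1 23.3] turn [-1.86  7.92  7.48] rows>= 1.3
[  -1.   15.  -27.  112.   29.   65. -120.]
```

```bash
python3 -m handwheel '[18,1,10,-0.9,4,3.7,0.3, 37,3,20,-1.9,7.9,7.5,0.3, 37,3,20,-1.9,7.9,7.5,0.3]' ;  python3 - <<'E'
from h import *
print(bot.get_state()["qpos"].round(0))
r=cam("wrist");cv2.imwrite("pics/w5.png",r["pixels"][:,:,::-1])
E
```

```text
time_s: 5.4
tool_pos: [0.4977, 0.0207, 0.2894]
eef_rot: [[0.078, -0.996, 0.037], [-0.874, -0.086, -0.478], [0.479, 0.005, -0.878]]
contact_force: [0.6, 0.8, -2.0]
finger_gap: 0.639
[  -3.   17.  -24.  113.   36.   68. -130.]
```

View pics/w5.png

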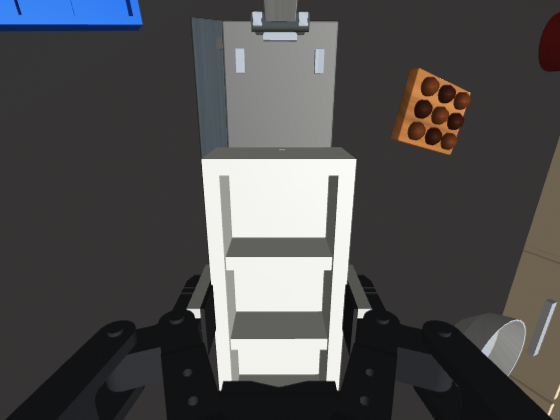

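The view down the bed shows the far edge at row ~21, side edges near columns 225 and 336, far lips at (240,60) and (319,60), and the end stop at (280,36). I'll cast these onto the estimated bed plane to refine the stand's pose.

```bash
cat >> h.py <<'E'
def bed(p):
    x,y,g=p;c,s=np.cos(g),np.sin(g)
    Y=np.array([c,s,0]);X=np.array([s*np.cos(.5),-c*np.cos(.5),np.sin(.5)]);Z=np.cross(X,Y)
    return np.c_[X,Y,Z],np.array([x,y,.06])
def onbed(r,uv,p,z=0):
    R,o=bed(p);d=ray(r,uv)@R;c=R.T@(np.array(r["origin"])-o)
    return (c+d*((z-c[2])/d[:,2])[:,None])*1000
P0=[.569,-.0986,np.radians(5.02)]
E
python3 - <<'E'
from h import *
r=cam("wrist");g=cv2.cvtColor(r["pixels"],cv2.COLOR_RGB2GRAY).astype(int)
crop(r,180,0,360,170,4.4,"w5c.png")
for y in(80,100,120,140): print(y,g[y,216:236].tolist(),g[y,326:344].tolist())
for x in(240,325): print(x,g[14:30,x].tolist())
uv=np.array([[227,90],[230,140],[336,60],[334,140],[235,20.5],[325,21.5],[240,73],[319,73],[236,60],[245,60],[315,60],[324,60],[280,40]])
print(onbed(r,uv,P0).round(1))
E
```

```text
80 [85, 84, 84, 83, 82, 84, 87, 85, 83, 84, 87, 73, 107, 131, 132, 133, 133, 133, 133, 133] [148, 148, 149, 148, 148, 149, 150, 150, 150, 150, 137, 67, 52, 52, 52, 52, 52, 51]
100 [83, 83, 84, 84, 82, 80, 84, 87, 84, 81, 84, 86, 78, 116, 129, 132, 131, 132, 132, 132] [147, 148, 147, 148, 148, 149, 149, 148, 146, 131, 64, 53, 53, 52, 52, 52, 53, 51]
120 [84, 82, 83, 84, 84, 82, 80, 83, 85, 84, 80, 82, 83, 83, 123, 130, 131, 130, 130, 131] [146, 146, 148, 147, 147, 148, 148, 142, 112, 61, 52, 52, 52, 53, 52, 52, 52, 52]
140 [85, 84, 83, 83, 83, 83, 82, 80, 82, 84, 84, 80, 83, 68, 84, 127, 129, 131, 130, 130] [146, 146, 145, 147, 147, 146, 135, 98, 58, 53, 52, 52, 51, 52, 52, 52, 53, 52]
240 [51, 52, 52, 51, 52, 52, 52, 45, 98, 129, 136, 137, 136, 137, 137, 136]
325 [51, 51, 52, 51, 52, 53, 52, 52, 77, 120, 149, 151, 149, 149, 149, 149]
[[-52.3  29.3   0. ]
 [-51.6 -17.9   0. ]
 [ 50.4  55.8   0. ]
 [ 52.8 -17.5   0. ]
 [-42.3  87.9   0. ]
 [ 38.6  87.4   0. ]
 [-39.3  44.4   0. ]
 [ 35.1  44.6   0. ]
 [-42.7  55.6   0. ]
 [-34.3  55.6   0. ]
 [ 30.8  55.8   0. ]
 [ 39.2  55.8   0. ]
 [ -1.8  72.4   0. ]]
```

View pics/w5c.png

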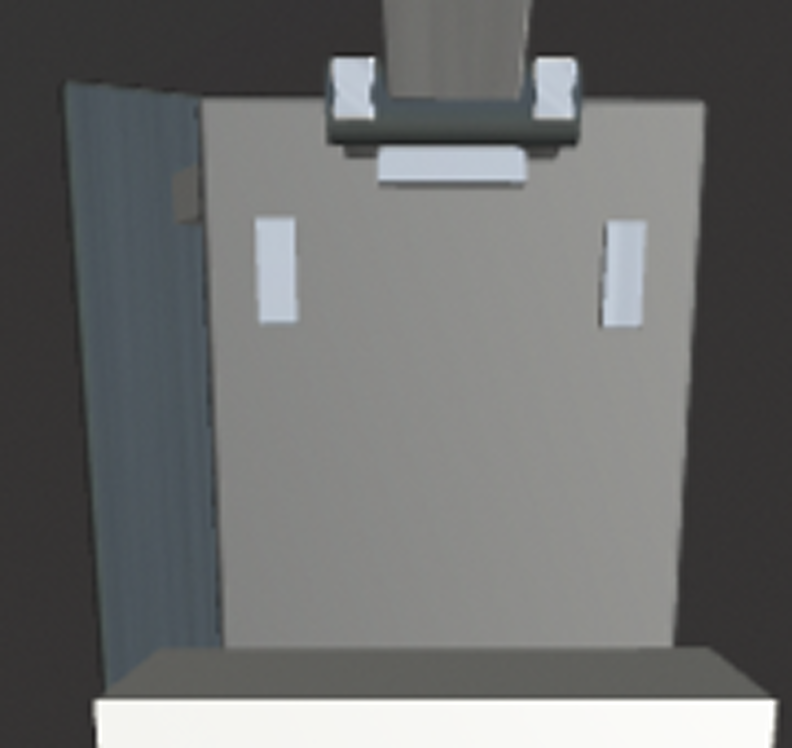

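Run:
```python
from h import *
r=cam("wrist");P=P0
f=lambda uv,z:onbed(r,uv,P,z/1000).round(1).tolist()
print("L",f([[227.8,80],[228.7,100],[229.7,120],[230.6,140]],0))
print("R",f([[336.5,80],[335.5,100],[334.3,120],[333.2,140]],0))
print("T",f([[240,21.9],[325,22.5]],0))
print("liplow (in x=-32; y42..62,z8)",f([[247.3,49],[247.3,73]],8))
print("lipup (x=32,z6)",f([[317.7,50],[317.7,73.8]],6))
print("stop inner y69 z8",f([[265.5,40.8],[299,40.8]],8))
# mould in tool frame: rim far corners and far-bottom corners
s=bot.get_state();T=np.array(r["T_tool_cam"]);K=np.array(r["camera_matrix"])
def tool(uv,zt): 
    d=np.c_[np.array(uv,float),np.ones(len(uv))]@np.linalg.inv(K).T@T[:3,:3].T;o=T[:3,3]
    return (o+d*((zt-o[2])/d[:,2])[:,None])*1000
for zt in(.042,.045,.048): print(zt,tool([[203,158.5],[355.5,157.5],[219,389],[339,389]],zt).round(1).tolist())
g=cv2.cvtColor(r["pixels"],cv2.COLOR_RGB2GRAY)
crop(r,180,130,380,270,4,"w5m.png")
```

```text
L [[-52.2, 38.8, 0.0], [-52.2, 20.8, 0.0], [-52.0, 2.1, 0.0], [-52.0, -17.4, 0.0]]
R [[51.1, 39.2, 0.0], [51.2, 21.3, 0.0], [51.2, 2.6, 0.0], [51.2, -16.9, 0.0]]
T [[-38.9, 87.6, 0.0], [37.7, 87.4, 0.0]]
liplow (in x=-32; y42..62,z8) [[-32.2, 64.6, 8.0], [-32.7, 44.6, 8.0]]
lipup (x=32,z6) [[31.5, 64.2, 6.0], [32.4, 44.3, 6.0]]
stop inner y69 z8 [[-15.7, 71.2, 8.0], [14.2, 71.4, 8.0]]
0.042 [[-26.7, -64.2, 42.0], [25.9, -64.6, 42.0], [-27.4, 39.9, 42.0], [26.5, 39.8, 42.0]]
0.045 [[-27.4, -63.7, 45.0], [26.6, -64.1, 45.0], [-28.2, 43.2, 45.0], [27.3, 43.2, 45.0]]
0.048 [[-28.1, -63.2, 48.0], [27.4, -63.5, 48.0], [-28.9, 46.5, 48.0], [28.0, 46.5, 48.0]]
```

View pics/w5m.png

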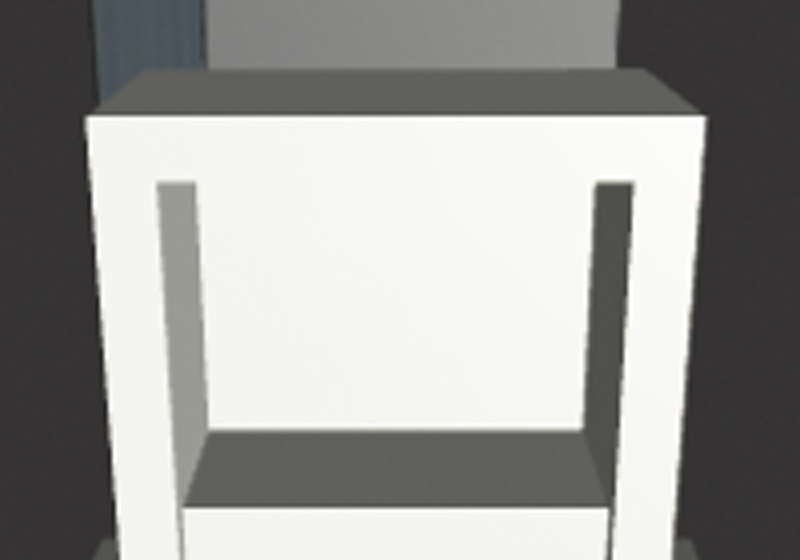

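```bash
cat >> h.py <<'E'
_R,_o=bed(P0);_o=_o+_R@[-.0003,.0022,0];P1=[_o[0],_o[1],P0[2]]
def tgt(x,y,z):
    R,o=bed(P1);o=np.array(_o);T=np.c_[R[:,0],-R[:,1],-R[:,2]]
    go(o+R@(np.array([x,y,z])/1000),T)
def here():
    R,o=bed(P1);print("TCP in bed mm",(R.T@(bot.get_state()["tool_pos"]-_o)*1000).round(1),"F bed",(R.T@bot.get_state()["contact_force"]).round(1))
E
python3 - <<'E'
from h import *
here();tgt(.3,1.7,120);tgt(.3,1.7,82)
E
```

```text
TCP in bed mm [ -1.4 -62.1 263.3] F bed [-0.6  0.2 -2.1]
t 5.55 shift [  2.6 -63.9 143.3] turn [0.04 0.27 0.26] rows>= 3.1
t 5.55 shift [  2.8 -63.9 181.3] turn [0.04 0.27 0.26] rows>= 3.8
```

```bash
python3 -m handwheel '[1,-25,20,0,0,0,0.3, 2,-50,45,0,0,0,0.3, 2,-64,80,0,0.2,0.2,0.3, 2,-64,115,0,0.2,0.2,0.3, 2,-64,140,0,0.2,0.2,0.3]';python3 -m handwheel '[0,0,0,0,0,0,0.3]'
python3 - <<'E'
from h import *
here();tgt(.3,1.7,120);tgt(.3,1.7,82)
r=cam("wrist");cv2.imwrite("pics/w6.png",r["pixels"][:,:,::-1])
r=cam("side");crop(r,180,110,340,230,5,"sd6.png")
E
```

```text
time_s: 6.05
tool_pos: [0.5677, -0.0404, 0.1662]
eef_rot: [[0.077, -0.996, 0.039], [-0.875, -0.087, -0.477], [0.479, 0.002, -0.878]]
contact_force: [0.6, -1.0, -2.7]
finger_gap: 0.643
time_s: 6.15
tool_pos: [0.5661, -0.0418, 0.1653]
eef_rot: [[0.077, -0.996, 0.035], [-0.874, -0.084, -0.479], [0.48, 0.007, -0.877]]
contact_force: [-0.9, -0.7, -1.8]
finger_gap: 0.643
TCP in bed mm [ 9.000e-01 -1.000e-01  1.197e+02] F bed [-0.3 -0.9 -1.9]
t 6.15 shift [-0.6 -1.8 -0.3] turn [ 0.43 -0.04  0.03] rows>= 0.1
t 6.15 shift [-0.7 -2.1 37.7] turn [ 0.43 -0.04  0.03] rows>= 0.8
```

View pics/w6.png

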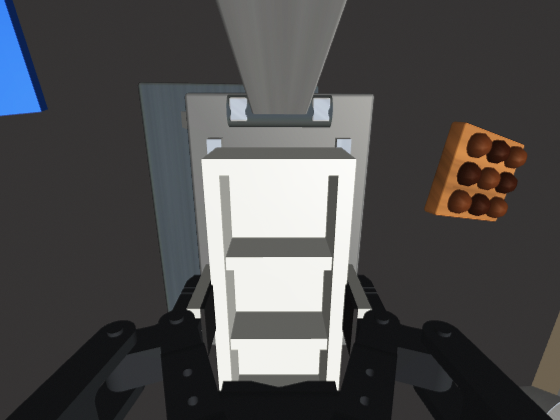

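View pics/sd6.png

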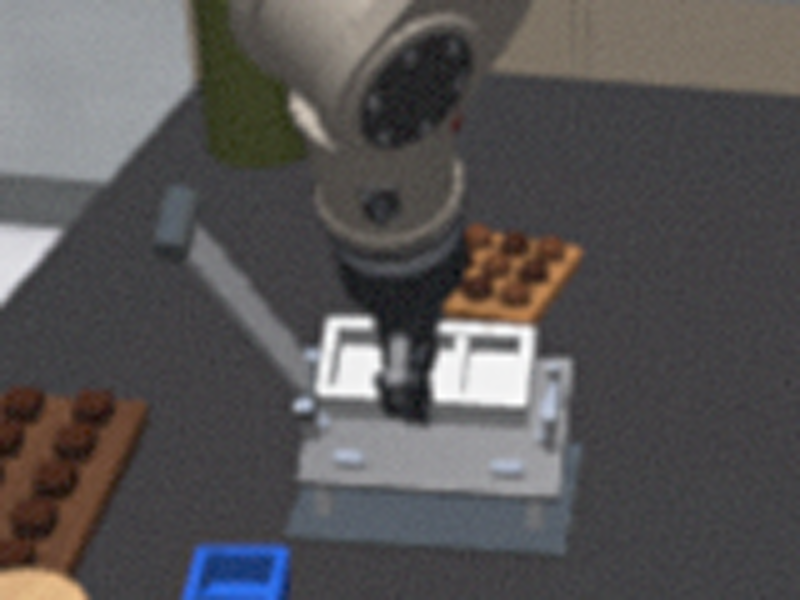

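The mould hangs parallel above the bed, with the far lips at (214,145) and (343,145) symmetric about it and the strap clear. I'll lower it now.

```bash
python3 -m handwheel '[-0.3,-1,10,0.2,0,0,0.3, -0.5,-1.5,20,0.2,0,0,0.3, -0.5,-1.5,28,0.2,0,0,0.3, -0.5,-1.5,33,0.2,0,0,0.3,-0.5,-1.5,33,0.2,0,0,0.3]'
python3 - <<'E'
from h import *
here();tgt(.3,1.7,79)
r=cam("wrist");cv2.imwrite("pics/w7.png",r["pixels"][:,:,::-1]);here()
r=cam("side");crop(r,220,150,320,225,8,"sd7.png")
E
```

```text
time_s: 6.75
tool_pos: [0.5701, -0.0559, 0.1379]
eef_rot: [[0.076, -0.996, 0.042], [-0.874, -0.087, -0.479], [0.48, -0.0, -0.877]]
contact_force: [-0.0, 0.3, -2.7]
finger_gap: 0.64
TCP in bed mm [ 0.5  2.6 88.7] F bed [-1.5  0.  -2.3]
t 6.75 shift [-0.2  0.9  9.7] turn [-0.01 -0.07 -0.02] rows>= 0.2
TCP in bed mm [ 0.3  2.9 89.3] F bed [-1.4 -0.  -2.7]
```

View pics/w7.png

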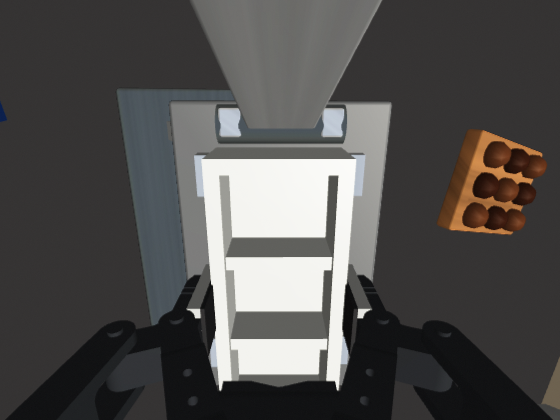

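View pics/sd7.png

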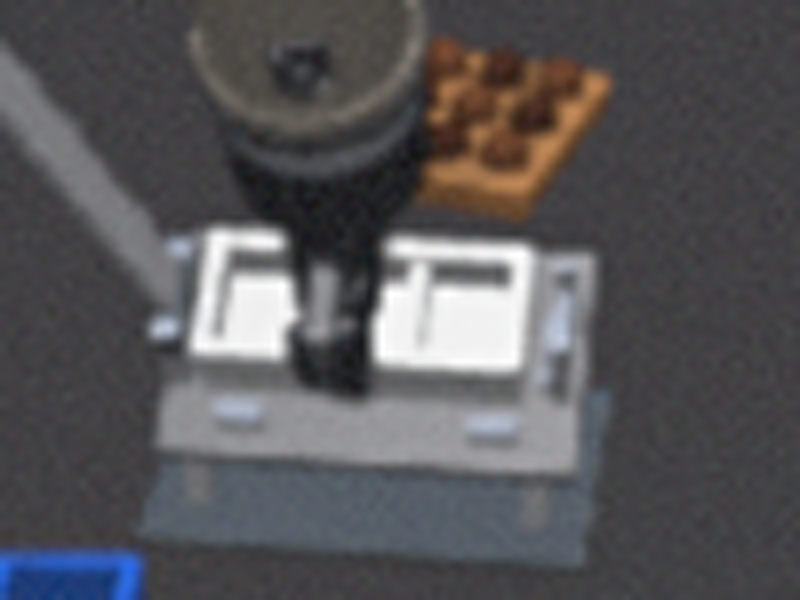

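Run:
```python
from h import *
r=cam("side")
q=lambda a:np.array(a)/8+[220-.44,150-.44]
print(onbed(r,q([[188,358],[527,372],[205,228],[538,242]]),P1,.0415).round(1).tolist())
print(onbed(r,q([[155,448],[577,470]]),P1,0).round(1).tolist())
print("liptops z8",onbed(r,q([[237,412],[492,430]]),P1,.008).round(1).tolist())
```

```text
[[-30.1, 65.7, 41.5], [-27.4, -69.2, 41.5], [30.4, 67.5, 41.5], [32.5, -68.0, 41.5]]
[[-49.7, 82.7, 0.0], [-48.0, -89.4, 0.0]]
liptops z8 [[-35.2, 49.8, 8.0], [-36.4, -54.3, 8.0]]
```

```bash
python3 -m handwheel '[0,1,4,0,0,0,0.3, 0,1,7,0,0,0,0.3, 0,1,9,0,0,0,0.3, 0,1,9,0,0,0,0.3]'
python3 - <<'E'
from h import *
here()
E
```

```text
time_s: 7.3
tool_pos: [0.5698, -0.06, 0.1304]
eef_rot: [[0.076, -0.996, 0.043], [-0.874, -0.088, -0.478], [0.48, -0.001, -0.877]]
contact_force: [-1.0, -0.5, -1.8]
finger_gap: 0.646
TCP in bed mm [ 0.3  2.  80.2] F bed [-0.5 -1.  -1.7]
```

```bash
python3 -m handwheel '[0,0,1.5,0,0,0,0.3, 0,0,3,0,0,0,0.3, 0,0,3,0,0,0,0.3]'
python3 - <<'E'
from h import *
here()
E
python3 -m handwheel '[0,0,1,0,0,0,0.3, 0,0,2,0,0,0,0.3, 0,0,2,0,0,0,0.3]'
python3 - <<'E'
from h import *
here()
r=cam("wrist");cv2.imwrite("pics/w8.png",r["pixels"][:,:,::-1]);here()
E
```

```text
time_s: 7.6
tool_pos: [0.57, -0.0613, 0.128]
eef_rot: [[0.076, -0.996, 0.043], [-0.874, -0.088, -0.478], [0.48, -0.001, -0.877]]
contact_force: [0.4, 0.0, -3.0]
finger_gap: 0.644
TCP in bed mm [ 0.3  2.1 77.4] F bed [-1.4  0.4 -2.6]
time_s: 7.9
tool_pos: [0.5701, -0.0613, 0.1276]
eef_rot: [[0.076, -0.996, 0.044], [-0.874, -0.088, -0.479], [0.481, -0.002, -0.877]]
contact_force: [-4.6, 3.7, 9.9]
finger_gap: 0.64
TCP in bed mm [ 0.2  2.2 77.1] F bed [ 1.2 -4.2 10.6]
TCP in bed mm [ 0.2  2.2 77.1] F bed [ 0.8 -5.2 11. ]
```

View pics/w8.png

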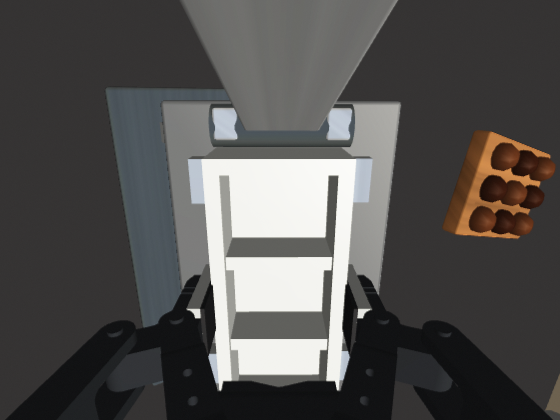

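Contact came at 77.1 mm, the expected flat height, with 11 N. Releasing.

```bash
python3 -m handwheel '[0,0,-1,0,0,0,0.8, 0,0,-1,0,0,0,1, 0,0,-1,0,0,0,1,0,0,-1,0,0,0,1,0,0,-1,0,0,0,1]'
python3 - <<'E'
from h import *
here()
r=cam("wrist");cv2.imwrite("pics/w9.png",r["pixels"][:,:,::-1])
r=cam("side");crop(r,220,150,320,225,8,"sd9.png")
r=cam("scene");crop(r,190,180,290,270,6,"sc9.png")
E
```

```text
time_s: 8.45
tool_pos: [0.5702, -0.0618, 0.1272]
eef_rot: [[0.076, -0.996, 0.044], [-0.874, -0.088, -0.478], [0.48, -0.002, -0.877]]
contact_force: [-0.3, 0.2, 0.3]
finger_gap: 1.002
TCP in bed mm [ 0.4  2.2 76.5] F bed [-0.1 -0.3  0.4]
```

View pics/w9.png

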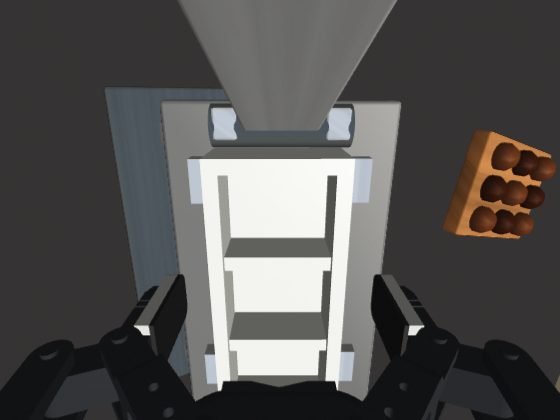

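View pics/sd9.png

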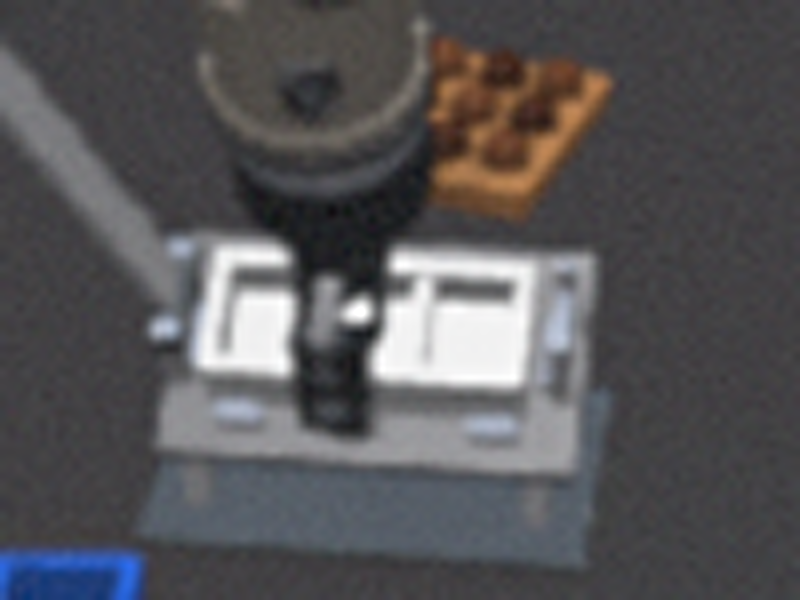

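View pics/sc9.png

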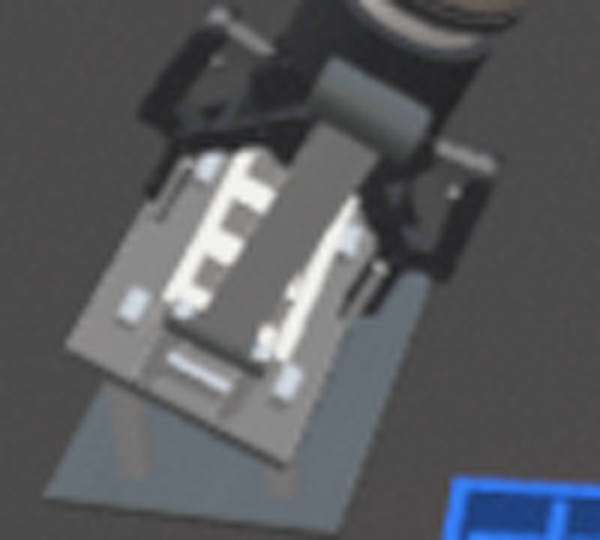

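The mould lies inside the four lips and level with the bed (rim square in the wrist view, with lips visible at (196,180), (362,180), (211,362) and (347,362)). I'll back off along the bed normal and look at the strap grip.

```bash
python3 -m handwheel '[0,0,-25,0,0,0,1, 0,0,-60,0,0,0,1, 0,0,-105,0,0,0,1,0,0,-150,0,0,0,1,0,0,-200,0,0,0,1]';python3 -m handwheel '[0,0,-40,0,0,0,1, 0,20,-80,0,0,0,1, 0,40,-80,0,0,0,1]'
python3 - <<'E'
from h import *
here();print(bot.get_state()["qpos"].round(0))
r=cam("wrist");cv2.imwrite("pics/w10.png",r["pixels"][:,:,::-1])
q=2.1;tgt(0,78-180*np.cos(q),35+180*np.sin(q)+54+50)
R,_=bed(P1)
print(proj(r,_o+R@(np.array([[-20,168.9,190.4],[20,168.9,190.4]])/1000).T.T[0]),proj(r,_o+R@np.array([.02,.1689,.1904])))
E
```

```text
time_s: 9.1
tool_pos: [0.5607, 0.0343, 0.3038]
eef_rot: [[0.077, -0.996, 0.042], [-0.874, -0.087, -0.478], [0.48, -0.0, -0.877]]
contact_force: [1.3, -0.6, 0.4]
finger_gap: 1.0
time_s: 9.4
tool_pos: [0.5189, 0.0729, 0.3775]
eef_rot: [[0.076, -0.996, 0.053], [-0.876, -0.092, -0.474], [0.477, -0.01, -0.879]]
contact_force: [-0.1, 0.8, -0.8]
finger_gap: 0.998
TCP in bed mm [ -1.2 -37.1 362.7] F bed [-1.1 -0.  -0.3]
[  -6.   14.  -26.  103.   32.   79. -127.]
t 9.45 shift [   1.2 -209.1   66.9] turn [-0.35  0.03  0.05] rows>= 4.4Traceback (most recent call last):
  File "<stdin>", line 6, in <module>
NameError: name '_o' is not defined. Did you mean: 'Ro'?
```

View pics/w10.png

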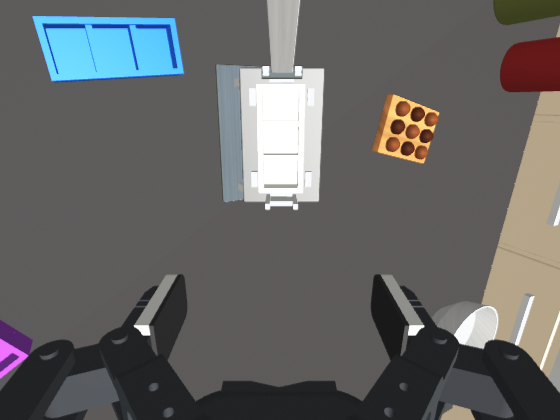

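The mould sits between the lips at (281,135), centred on the bed. The strap grip is out of this view, so I'll triangulate it from the fixed cameras.

```bash
sed -i 's/_o\b/O0/g; s/_R,/R00,/; s/@\[-.0003/@[-.0003/; s/_R@/R00@/' h.py
python3 - <<'E'
from h import *
a=cam("scene");b=cam("side")
crop(a,225,170,275,220,10,"sc10.png");crop(b,200,140,240,180,10,"sd10.png")
X,e=tri([a,b],[[250.8,198],[215,154.2]]);R,_=bed(P1)
print(X,e,(R.T@(X-O0)*1000).round(1), "expect",168.9,190.4)
E
```

```text
[0.6893811  0.00984603 0.24173885] [1.3653872853228584, 1.3653872853229023] [  1.9 127.2 206.2] expect 168.9 190.4
```

View pics/sc10.png

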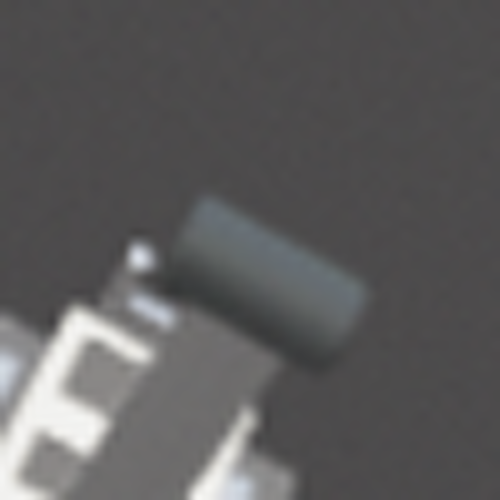

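View pics/sd10.png

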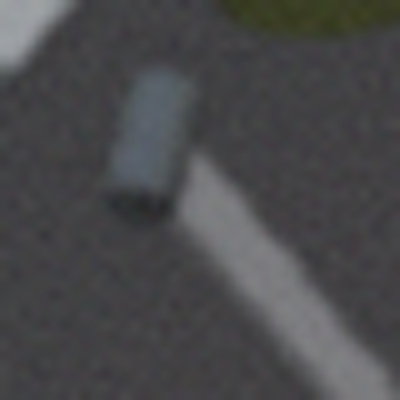

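The grip is at bed (≈0, 127, 206), with its centre at scene (252,198) and side (215,154). That means the strap starts at about 1.85 rad. Hinge-to-grip distance comes out at 178 mm against 180 given, and the top at 250 mm, so both agree.

```bash
python3 -m handwheel '[0,-40,5,0,0,0,1, 0,-80,10,0,0,0,1, 1,-120,20,-0.3,0,0,1,1,-150,30,-0.3,0,0,1,1,-165,45,-0.3,0,0,1]';python3 -m handwheel '[0,0,0,0,0,0,1]'
python3 - <<'E'
from h import *
here();print(bot.get_state()["qpos"].round(0))
r=cam("wrist");cv2.imwrite("pics/w11.png",r["pixels"][:,:,::-1])
tgt(0,127.6,256)
E
```

```text
time_s: 10.05
tool_pos: [0.6873, 0.0596, 0.3319]
eef_rot: [[0.075, -0.996, 0.037], [-0.874, -0.084, -0.479], [0.48, 0.003, -0.877]]
contact_force: [-1.1, 0.1, -0.7]
finger_gap: 1.001
time_s: 10.15
tool_pos: [0.6858, 0.0579, 0.3297]
eef_rot: [[0.075, -0.997, 0.032], [-0.873, -0.082, -0.481], [0.482, 0.008, -0.876]]
contact_force: [-1.9, -0.1, -1.3]
finger_gap: 0.997
TCP in bed mm [  1.7 127.9 306.5] F bed [-0.6 -1.9 -1.1]
[  -6.   32.  -21.   84.   38.   81. -122.]
t 10.2 shift [-1.5 -1.  52.4] turn [ 0.49 -0.12 -0.04] rows>= 1.0
```

View pics/w11.png

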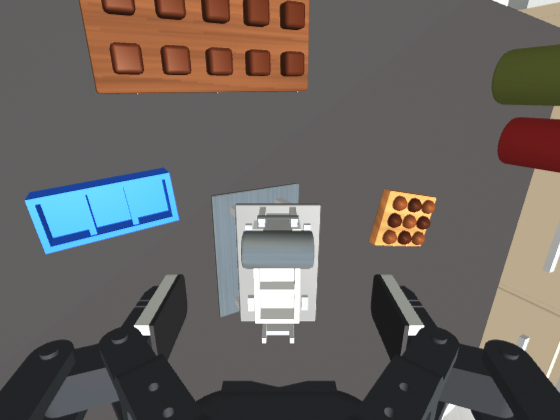

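The wrist view shows the grip at (278,248), 70 px wide. That puts it at tool (0, −3, 99) mm, which agrees with the triangulation. I'll descend and pinch it.

```bash
python3 -m handwheel '[-0.5,-1,20,0.3,0,0,1, -0.5,-2,38,0.4,0,0,1, -0.5,-3,51,0.4,0,0,1,-0.5,-3,51,0.4,0,0,1]'
python3 - <<'E'
from h import *
here()
r=cam("wrist");cv2.imwrite("pics/w12.png",r["pixels"][:,:,::-1])
E
```

```text
time_s: 10.6
tool_pos: [0.6885, 0.0357, 0.2876]
eef_rot: [[0.076, -0.996, 0.042], [-0.873, -0.087, -0.479], [0.481, -0.0, -0.877]]
contact_force: [-0.4, -0.4, 0.4]
finger_gap: 0.997
TCP in bed mm [  1.2 128.6 258.9] F bed [ 0.5 -0.5  0.2]
```

View pics/w12.png

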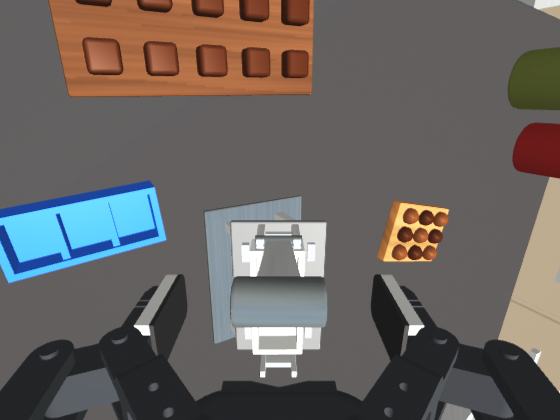

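The grip is between the pads at (278,302), at tool (0, −2, 48) mm. Closing on it.

```bash
python3 -m handwheel '[0,-1,0,0,0,0,0.5, 0,-1,0,0,0,0,0.4, 0,-1,0,0,0,0,0.3,0,-1,0,0,0,0,0.3,0,-1,0,0,0,0,0.3]' 25
python3 - <<'E'
from h import *
here()
r=cam("wrist");cv2.imwrite("pics/w13.png",r["pixels"][:,:,::-1])
E
```

```text
time_s: 11.15
tool_pos: [0.6908, 0.0373, 0.2903]
eef_rot: [[0.076, -0.996, 0.047], [-0.874, -0.089, -0.478], [0.481, -0.005, -0.877]]
contact_force: [0.5, -0.2, 5.3]
finger_gap: 0.462
TCP in bed mm [  1.3 131.1 261.9] F bed [2.7 0.5 4.5]
```

View pics/w13.png

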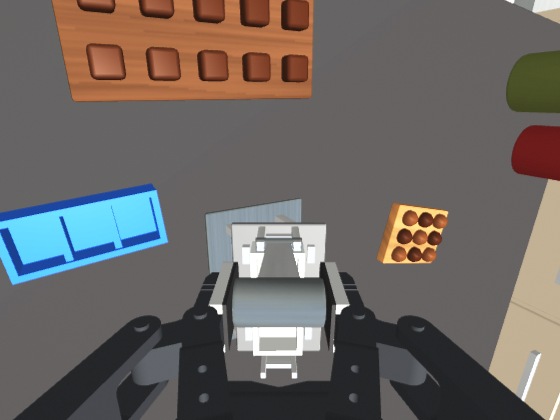

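Pinched at 39 mm, matching the 40 mm grip. Next I'll work out the arc about the hinge in tool axes.

Run:
```python
import numpy as np
c,s=lambda d:np.cos(np.radians(d)),lambda d:np.sin(np.radians(d))
for st in ([107,101,95,89,83,77],[77,71,65,59,53,47],[47,41,35,29,23,17],[17,13,9,6,3,0]):
    q0=st[0];print(st,[(round(180*(c(q)-c(q0)),1),round(-180*(s(q)-s(q0)),1)) for q in st[1:]])
```

```text
[107, 101, 95, 89, 83, 77] [(np.float64(18.3), np.float64(-4.6)), (np.float64(36.9), np.float64(-7.2)), (np.float64(55.8), np.float64(-7.8)), (np.float64(74.6), np.float64(-6.5)), (np.float64(93.1), np.float64(-3.3))]
[77, 71, 65, 59, 53, 47] [(np.float64(18.1), np.float64(5.2)), (np.float64(35.6), np.float64(12.3)), (np.float64(52.2), np.float64(21.1)), (np.float64(67.8), np.float64(31.6)), (np.float64(82.3), np.float64(43.7))]
[47, 41, 35, 29, 23, 17] [(np.float64(13.1), np.float64(13.6)), (np.float64(24.7), np.float64(28.4)), (np.float64(34.7), np.float64(44.4)), (np.float64(42.9), np.float64(61.3)), (np.float64(49.4), np.float64(79.0))]
[17, 13, 9, 6, 3, 0] [(np.float64(3.3), np.float64(12.1)), (np.float64(5.6), np.float64(24.5)), (np.float64(6.9), np.float64(33.8)), (np.float64(7.6), np.float64(43.2)), (np.float64(7.9), np.float64(52.6))]
```

```bash
python3 -m handwheel '[0,18,-4.5,0,0,0,0.3, 0,37,-7,0,0,0,0.3, 0,56,-8,0,0,0,0.3, 0,75,-6.5,0,0,0,0.3, 0,93,-3.5,0,0,0,0.3]'
python3 - <<'E'
from h import *
here()
E
python3 -m handwheel '[0,0,0,0,0,0,0.3]'
python3 - <<'E'
from h import *
here();r=cam("wrist");cv2.imwrite("pics/w14.png",r["pixels"][:,:,::-1])
tgt(0,78-180*np.cos(np.radians(77)),35+180*np.sin(np.radians(77))+51)
E
```

```text
time_s: 11.7
tool_pos: [0.5981, 0.0309, 0.2931]
eef_rot: [[0.075, -0.996, 0.05], [-0.874, -0.09, -0.477], [0.48, -0.008, -0.877]]
contact_force: [3.8, -1.0, 1.5]
finger_gap: 0.463
TCP in bed mm [  1.1  38.2 265.2] F bed [1.9 3.7 0.6]
time_s: 11.8
tool_pos: [0.5964, 0.0306, 0.2927]
eef_rot: [[0.076, -0.996, 0.046], [-0.874, -0.089, -0.478], [0.481, -0.004, -0.877]]
contact_force: [-0.9, 1.1, 7.5]
finger_gap: 0.459
TCP in bed mm [  1.   36.4 264.8] F bed [ 2.6 -0.8  7.2]
t 11.85 shift [-1.  -0.3  3.6] turn [-0.21 -0.07 -0.04] rows>= 0.1
```

View pics/w14.png

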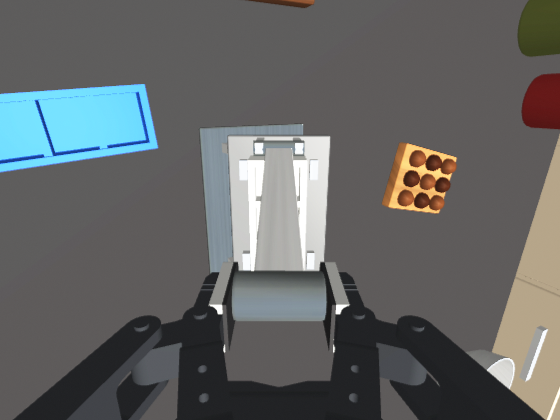

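The strap follows, with the grip still in the pads at (278,295). I'll carry on along the arc.

```bash
python3 -m handwheel '[0,18,5,0,0,0,0.3, 0,36,12,0,0,0,0.3, 0,52,21,0,0,0,0.3, 0,68,31,0,0,0,0.3, 0,82,43,0,0,0,0.3]'
python3 - <<'E'
from h import *
here();tgt(0,78-180*np.cos(np.radians(47)),35+180*np.sin(np.radians(47))+52)
E
python3 -m handwheel '[0,13,13,0,0,0,0.3, 0,25,28,0,0,0,0.3, 0,35,44,0,0,0,0.3, 0,43,61,0,0,0,0.3, 0,49,78,0,0,0,0.3]'
python3 - <<'E'
from h import *
here();r=cam("wrist");cv2.imwrite("pics/w15.png",r["pixels"][:,:,::-1])
r=cam("side");crop(r,200,140,320,230,6.5,"sd15.png")
tgt(0,78-180*np.cos(np.radians(17)),35+180*np.sin(np.radians(17))+52)
E
```

```text
time_s: 12.35
tool_pos: [0.5183, 0.0032, 0.2549]
eef_rot: [[0.076, -0.996, 0.047], [-0.874, -0.089, -0.478], [0.48, -0.005, -0.877]]
contact_force: [-1.1, -0.3, 7.1]
finger_gap: 0.463
TCP in bed mm [  0.8 -43.8 221.8] F bed [ 3.6 -1.1  6.1]
t 12.35 shift [-0.8  0.9  3.1] turn [-0.29 -0.06 -0.06] rows>= 0.1
time_s: 12.85
tool_pos: [0.4716, -0.0392, 0.1847]
eef_rot: [[0.076, -0.996, 0.043], [-0.874, -0.088, -0.479], [0.481, -0.001, -0.877]]
contact_force: [-4.2, 0.2, 4.9]
finger_gap: 0.465
TCP in bed mm [  0.7 -94.1 141.9] F bed [ 1.8 -4.2  4.5]
t 12.95 shift [-0.7 -0.3  1.1] turn [ 0.06 -0.07  0.01] rows>= 0.0
```

View pics/w15.png

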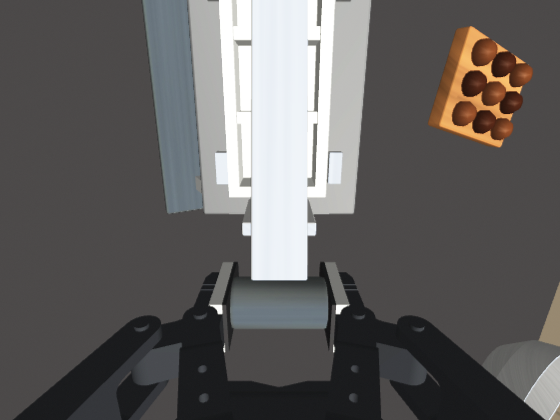

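View pics/sd15.png

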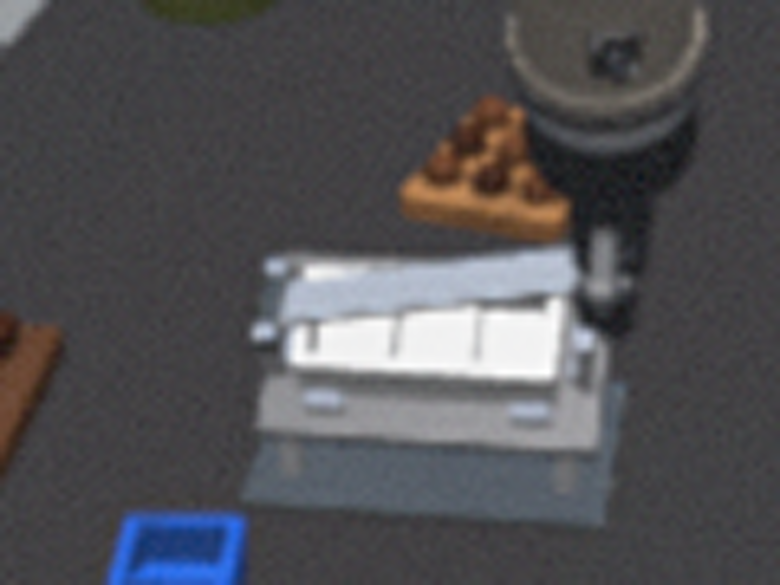

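The strap is about 17° open and lined up between the catch cheeks at (248,225) and (311,225). The mould beneath is flat.

```bash
python3 -m handwheel '[-0.5,3,12,0,0,0,0.3, -0.5,5.5,24,0,0,0,0.3, -0.5,7,34,0,0,0,0.3, -0.5,7.5,43,0,0,0,0.3, -0.5,7.5,45,0,0,0,0.3]'
python3 - <<'E'
from h import *
here()
E
python3 -m handwheel '[0,0,4,0,0,0,0.3, 0,0,8,0,0,0,0.3,0,0,8,0,0,0,0.3]'
python3 - <<'E'
from h import *
here()
E
```

```text
time_s: 13.45
tool_pos: [0.466, -0.0614, 0.145]
eef_rot: [[0.076, -0.996, 0.041], [-0.873, -0.086, -0.48], [0.482, 0.001, -0.876]]
contact_force: [-7.3, -0.9, 3.3]
finger_gap: 0.465
TCP in bed mm [   0.7 -101.6   96.7] F bed [ 1.9 -7.4  2.8]
time_s: 13.75
tool_pos: [0.4662, -0.0652, 0.1381]
eef_rot: [[0.076, -0.996, 0.041], [-0.873, -0.086, -0.48], [0.482, 0.001, -0.876]]
contact_force: [-6.7, -1.7, 0.4]
finger_gap: 0.461
TCP in bed mm [   0.6 -101.6   88.8] F bed [ 1.1 -6.9 -0.2]
```

```bash
python3 -m handwheel '[0,0,2,0,0,0,0.3, 0,0,4,0,0,0,0.3,0,0,4,0,0,0,0.3]'
python3 - <<'E'
from h import *
here()
E
python3 -m handwheel '[0,0,2,0,0,0,0.3, 0,0,3,0,0,0,0.3,0,0,3,0,0,0,0.3]'
python3 - <<'E'
from h import *
here()
r=cam("side");crop(r,200,140,320,230,6.5,"sd16.png")
r=cam("wrist");cv2.imwrite("pics/w16.png",r["pixels"][:,:,::-1])
E
```

```text
time_s: 14.05
tool_pos: [0.4664, -0.067, 0.1348]
eef_rot: [[0.076, -0.996, 0.041], [-0.873, -0.086, -0.48], [0.482, 0.0, -0.876]]
contact_force: [-6.9, -1.7, 0.5]
finger_gap: 0.466
TCP in bed mm [   0.7 -101.6   85. ] F bed [ 1.2 -7.  -0.1]
time_s: 14.35
tool_pos: [0.4665, -0.0676, 0.1334]
eef_rot: [[0.076, -0.996, 0.042], [-0.873, -0.086, -0.481], [0.483, -0.0, -0.876]]
contact_force: [-13.3, 4.2, 18.5]
finger_gap: 0.462
TCP in bed mm [   0.6 -101.6   83.5] F bed [  4.2 -12.9  18.8]
```

View pics/sd16.png

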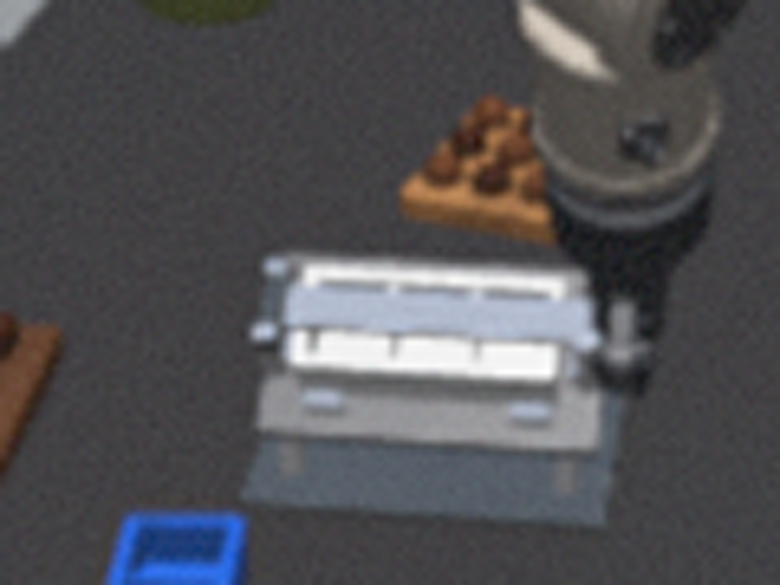

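View pics/w16.png

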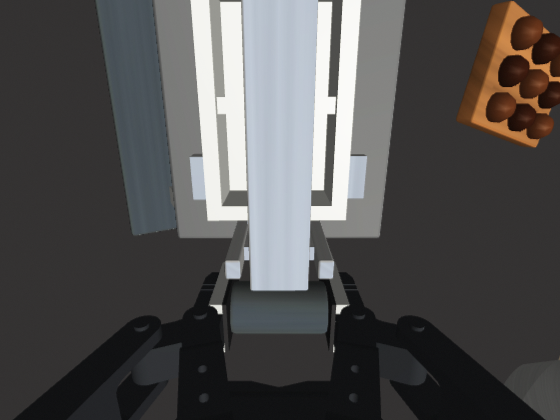

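The strap lies in the catch and a firm stop was felt (19 N). I'll relax, release, back off, then press lightly from above with the fingers shut to confirm it is fully down.

```bash
python3 -m handwheel '[0,-1,-0.5,0,0,0,0.6, 0,-1,-0.5,0,0,0,1,0,-1,-0.5,0,0,0,1,0,-1,-0.5,0,0,0,1]'; python3 -m handwheel '[0,0,-20,0,0,0,1, 0,0,-50,0,0,0,1, 0,0,-60,0,0,0,0.5,0,0,-60,0,0,0,0,0,0,-60,0,0,0,0]';python3 -m handwheel '[0,0,0,0,0,0,0, 0,0,0,0,0,0,0]'
python3 - <<'E'
from h import *
here()
r=cam("side");crop(r,200,140,320,230,6.5,"sd17.png")
r=cam("wrist");cv2.imwrite("pics/w17.png",r["pixels"][:,:,::-1])
tgt(0,-102,35+11+73+5)
E
```

```text
time_s: 14.85
tool_pos: [0.4693, -0.0672, 0.1328]
eef_rot: [[0.076, -0.996, 0.046], [-0.874, -0.089, -0.478], [0.48, -0.004, -0.877]]
contact_force: [-0.1, -0.5, 0.1]
finger_gap: 0.998
time_s: 15.35
tool_pos: [0.4659, -0.0393, 0.185]
eef_rot: [[0.076, -0.996, 0.045], [-0.874, -0.088, -0.478], [0.48, -0.003, -0.877]]
contact_force: [0.5, 0.2, -0.2]
finger_gap: 0.513
time_s: 15.55
tool_pos: [0.4656, -0.0394, 0.1846]
eef_rot: [[0.076, -0.996, 0.044], [-0.874, -0.088, -0.478], [0.48, -0.002, -0.877]]
contact_force: [0.5, 1.0, 0.1]
finger_gap: 0.143
TCP in bed mm [   0.3 -100.   142. ] F bed [-0.8  0.6  0.6]
t 15.65 shift [-0.3  2.2 18.3] turn [-0.12 -0.06 -0.01] rows>= 0.4
```

View pics/sd17.png

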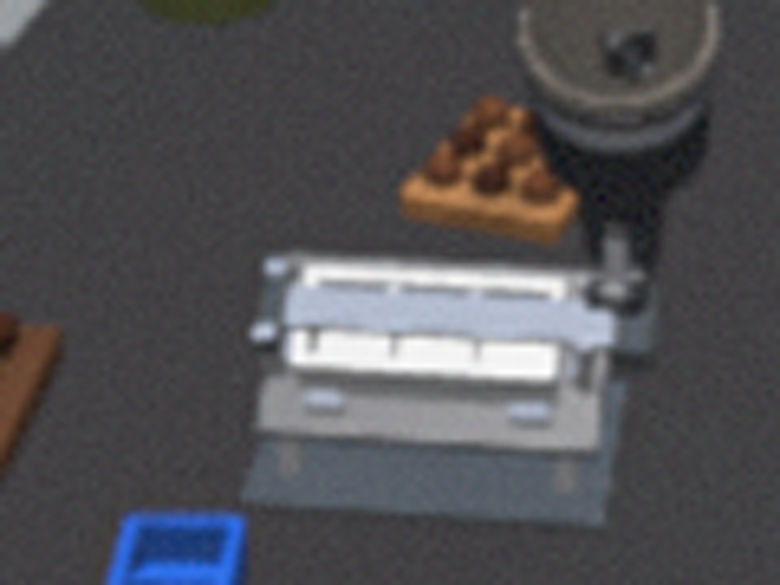

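View pics/w17.png

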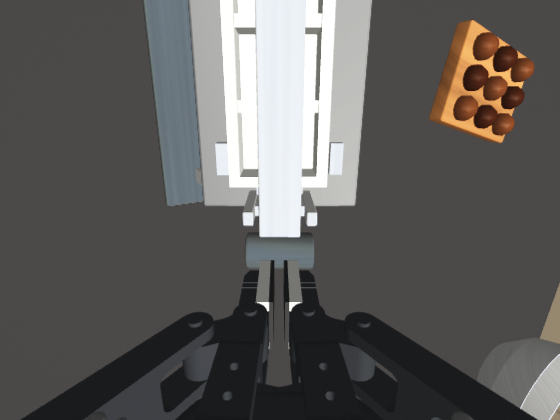

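The strap is down with the grip at (280,250) and the fingers clear of it. Now the confirming press; a fully closed strap should give contact at TCP z ≈ 119.

```bash
python3 -m handwheel '[0,2,0,0,0,0,0, 0,2,9,0,0,0,0, 0,2,18,0,0,0,0,0,2,18,0,0,0,0]'
python3 - <<'E'
from h import *
here()
E
python3 -m handwheel '[0,0,2,0,0,0,0, 0,0,4,0,0,0,0,0,0,5,0,0,0,0,0,0,5,0,0,0,0]'
python3 - <<'E'
from h import *
here()
E
```

```text
time_s: 16.05
tool_pos: [0.464, -0.0486, 0.1684]
eef_rot: [[0.077, -0.996, 0.043], [-0.874, -0.088, -0.479], [0.481, -0.001, -0.877]]
contact_force: [0.1, 0.4, -0.2]
finger_gap: -0.003
TCP in bed mm [   0.5 -102.4  123.4] F bed [-0.4  0.1  0. ]
time_s: 16.45
tool_pos: [0.4652, -0.0499, 0.1653]
eef_rot: [[0.076, -0.996, 0.046], [-0.874, -0.089, -0.478], [0.48, -0.003, -0.877]]
contact_force: [0.7, -0.3, -0.0]
finger_gap: -0.0
TCP in bed mm [   0.2 -101.4  120. ] F bed [ 0.3  0.7 -0.2]
```

```bash
python3 -m handwheel '[0,0,1.5,0,0,0,0, 0,0,3,0,0,0,0,0,0,3,0,0,0,0]'
python3 - <<'E'
from h import *
here()
E
python3 -m handwheel '[0,0,1.5,0,0,0,0, 0,0,2.5,0,0,0,0,0,0,2.5,0,0,0,0]'
python3 - <<'E'
from h import *
here()
E
```

```text
time_s: 16.75
tool_pos: [0.4654, -0.0507, 0.1635]
eef_rot: [[0.076, -0.996, 0.046], [-0.874, -0.089, -0.478], [0.481, -0.004, -0.877]]
contact_force: [-4.0, 4.1, 11.3]
finger_gap: 0.0
TCP in bed mm [ 1.000e-01 -1.012e+02  1.181e+02] F bed [ 1.5 -3.6 12. ]
time_s: 17.05
tool_pos: [0.4655, -0.0508, 0.1629]
eef_rot: [[0.076, -0.996, 0.047], [-0.873, -0.09, -0.479], [0.482, -0.005, -0.876]]
contact_force: [-11.4, 11.2, 31.8]
finger_gap: -0.001
TCP in bed mm [-1.000e-01 -1.011e+02  1.175e+02] F bed [  4.6 -10.4  33.8]
```

A hard stop at z ≈ 118 mm (34 N, no travel), where a fully closed strap should be. Backing well clear and checking.

```bash
python3 -m handwheel '[0,0,-10,0,0,0,0, 0,0,-40,0,0,0,0, 0,5,-80,0,0,0,0,0,20,-120,0,0,0,0,0,40,-150,0,0,0,0]';python3 -m handwheel '[0,0,-20,0,0,0,0, 0,0,-30,0,0,0,0, 0,0,-30,0,0,0,0]'
python3 - <<'E'
from h import *
here()
b=cam("side");cv2.imwrite("pics/sd18.png",cv2.resize(b["pixels"][:,:,::-1],None,fx=1.4,fy=1.4));crop(b,220,160,320,225,8,"sd18c.png")
a=cam("scene");crop(a,90,160,470,360,2.1,"sc18.png");crop(a,190,180,290,270,6,"sc18c.png")
r=cam("wrist");cv2.imwrite("pics/w18.png",r["pixels"][:,:,::-1])
R,_=bed(P1);print(proj(b,O0+R@np.array([0,-.102,.035])),proj(a,O0+R@np.array([0,-.102,.035])),proj(r,O0+R@np.array([0,-.102,.035])))
E
```

```text
time_s: 17.55
tool_pos: [0.4189, 0.0171, 0.2939]
eef_rot: [[0.076, -0.996, 0.048], [-0.875, -0.09, -0.477], [0.479, -0.005, -0.878]]
contact_force: [-0.1, -0.8, 0.7]
finger_gap: -0.0
time_s: 17.85
tool_pos: [0.418, 0.0305, 0.3191]
eef_rot: [[0.076, -0.996, 0.048], [-0.874, -0.09, -0.477], [0.48, -0.006, -0.877]]
contact_force: [0.3, -0.1, -1.2]
finger_gap: 0.002
TCP in bed mm [   0.  -141.3  295.4] F bed [-0.5  0.3 -1.1]
[[296.57377566 190.20143117]] [[245.08351565 196.18754554]] [[278.77279385 144.38835576]]
```

View pics/sd18c.png

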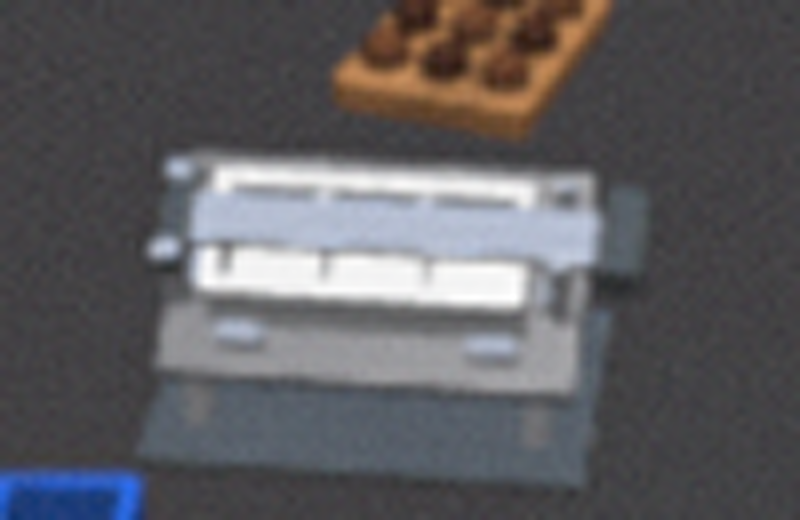

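View pics/sc18.png

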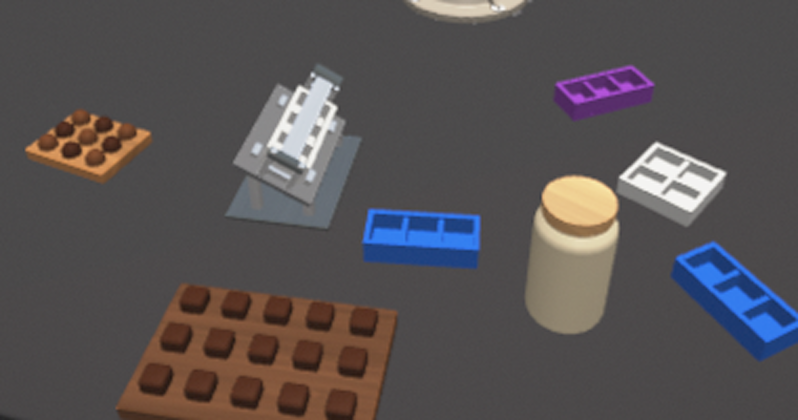

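View pics/w18.png

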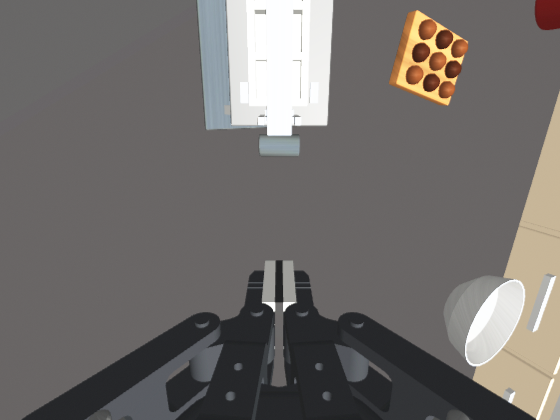

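View pics/sc18c.png

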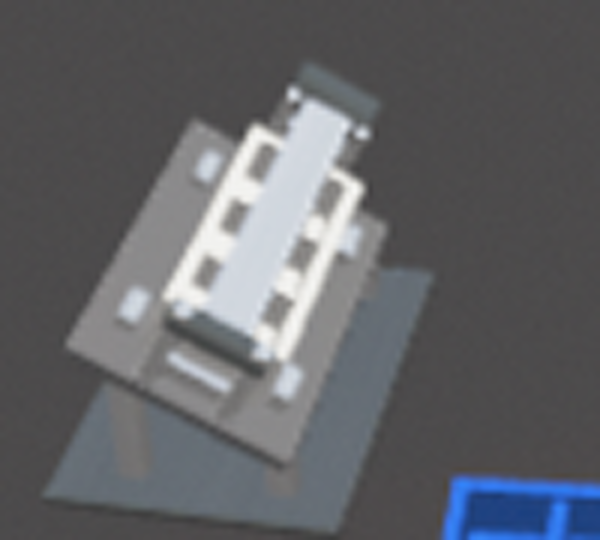

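The closed grip is where it should be in all three views: wrist (280,145) against (279,144) predicted, side (298,189) against (297,190), and scene (247,195) against (245,196). The mould is flat between the lips and the neighbouring items look untouched. Handing in.

```bash
python3 -c "
from cell import bot
print(bot.job_done(),bot.get_state()['time_s'])"
```

```text
the job is handed in; nothing more can be done
the job is handed in; nothing more can be done
```

I put the pale grey three-bar mould flat in the stand's pocket, let go of it, and swung the strap over it and down into its catch. I handed the job in at about 18 s of the 58 s limit.

- **Mould:** it met the bed at a tool height of 77.1 mm, against 77.3 mm expected for lying flat. After I let go, the images show it between all four lips.
- **Strap:** a press on the grip with shut fingers met a hard stop at a tool height of about 118 mm, against 119 mm expected for fully closed. The press reached 34 N, close to the 40 N limit for the arm or gripper body. The grip sits within about 2 pixels of its predicted closed position in all three camera views.
- **Everything else:** in the last pictures the square mould, the jar, the board and the other moulds look unmoved. The robot was clear of everything at hand-in.

**Disagreements:**
- The strap started at about 1.85 rad rather than the 2.1 rad I first assumed. I triangulated the grip before reaching for it.
- My first stand position, from the fixed cameras, was about 2 mm off along the bed. I corrected it with the wrist camera. The side camera kept a 2–3 mm offset along the bed, about its calibration error.

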